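# Put the lids back on the kitchen canisters

### The job

Put the four wooden lids back on the storage canisters: each lid goes on the canister of its own shape and size, seated flat on the rim with its plug inside the mouth and, for the square and oblong ones, the edges in line. Leave the canisters standing where they are, and do not disturb the mug or the pepper mill.

Things in the scene. Friction and masses are not known exactly. Their poses are not given: they have to be found in the camera images.
- small_canister: White ceramic canister, open at the top, free-standing and fairly heavy (0.5 kg). The smaller of the two round ones: 74 mm outside diameter, 115 mm tall. Wall 4 mm. Origin: centre of its underside, on the worktop; z up to the rim. Yaw means nothing.
- large_canister: White ceramic canister, open at the top, free-standing and fairly heavy (0.9 kg). The larger of the two round ones: 108 mm outside diameter, 130 mm tall. Wall 4 mm. Origin: centre of its underside, on the worktop; z up to the rim. Yaw means nothing.
- square_canister: White ceramic canister, open at the top, free-standing and fairly heavy (0.8 kg). Square: 92 x 92 mm outside, 125 mm tall. Wall 4 mm. Origin: centre of its underside, on the worktop; z up to the rim. x and y parallel to the sides.
- oblong_canister: White ceramic canister, open at the top, free-standing and fairly heavy (0.8 kg). Oblong: 128 x 78 mm outside, 120 mm tall. Wall 4 mm. Origin: centre of its underside, on the worktop; z up to the rim. x along the long side, y along the short.
- small_lid: Pale wooden lid, right way up. The smaller round one, flange 82 mm in diameter. Plug below, 10 mm high, tapering (8 mm play each side in mouth), flange 10 to 18 mm above the origin (rests on rim), round knob 24 mm in diameter at centre, 18 to 46 mm up. 70 g. Origin: centre of underside, z up. Yaw means nothing. Seated: origin 105 mm above the canister's.
- large_lid: Pale wooden lid, right way up. The larger round one, flange 116 mm in diameter. Plug below, 10 mm high, tapering (8 mm play each side in mouth), flange 10 to 18 mm above the origin (rests on rim), round knob 24 mm in diameter at centre, 18 to 46 mm up. 130 g. Origin: centre of underside, z up. Yaw means nothing. Seated: origin 120 mm above the canister's.
- square_lid: Pale wooden lid, right way up. The square one, flange 100 x 100 mm. Plug below, 10 mm high, tapering (8 mm play each side in mouth), flange 10 to 18 mm above the origin (rests on rim), square knob 24 x 24 mm at centre, 18 to 46 mm up. 130 g. Origin: centre of underside, z up. x and y parallel to the sides. Any quarter turn fits. Seated: origin 115 mm above the canister's.
- oblong_lid: Pale wooden lid, right way up. Oblong, flange 136 x 86 mm. Plug below, 10 mm high, tapering (8 mm play each side in mouth), flange 10 to 18 mm above the origin (rests on rim), grip bar 60 mm along x, 20 mm along y, at centre, 18 to 46 mm up. 140 g. Origin: centre of underside, z up. x along the long side, y along the short. Either way round fits. Seated: origin 110 mm above the canister's.
- mug: Bystander: white mug, 80 mm across, 90 mm tall, to the left of the work. Origin: centre of its underside.
- pepper_mill: Bystander: dark wooden pepper mill, 54 mm across, 132 mm tall, to the right of the work. Origin: centre of its underside.
There are look-alikes about, which are no part of the job. What is shaped like the small_canister but pink or turquoise is not meant.

How it is judged:
By the outcome, as a careful person would: the job done as asked, in the order asked, and still so for the second after the job is handed in, with the robot touching nothing.
It also fails if it takes over 128 s, if anything falls off the work surface, if the arm or the gripper's body presses on something with over 40 N, if the wrist force passes 120 N, or if a joint passes its speed limit or range.

### The arm

A 6-joint arm with a two-finger parallel gripper is mounted at the origin on the work surface. World frame = base frame: x ahead of the robot, y to its left, z up, the work surface at z = 0. Lengths are in m, angles in rad, forces in N, time in s.
With the tool pointing down it reaches from about 0.275 to 1 m from the base axis. Payload 8.4 kg.
Tool frame: the origin (TCP) lies on the centre line of the jaws, within the pads' length; the fingertips stand 17 mm ahead of it and the grasp point (between the pads) lies 2 mm behind it (bot.tcp_to_tips is the y of the fingertips in the tool frame, in m); y points along the fingers, z is the direction in which the jaws open and shut, and the axes are right-handed (so a half turn about y gives the same grasp; the last joint's range is limited). The gripper opens to 85 mm and grips with 20 to 120 N. Pads are 22 mm wide; open, the fingers measure 114 mm over their backs; the gripper's body (76 mm by 85 mm) begins 54 mm behind the grasp point. The pads swing forward as they close: fully open they stand 13 mm farther back than shut.
Start: joints at [1.181, 0.353, 1.633, -0, 1.155, -0.002], TCP at [0.236, 0.579, 0.248] pointing down, gripper open.
Joint ranges: [-2.63, 2.63], [-0.92, 2.1], [0.06, 2.66], [-1.3, 4.44], [0, 2.69], [-3.02, 3.02]. Speed limits (rad/s): [2.22, 2.22, 2.79, 3.14, 3.14, 3.14].

### API

Orientations are given as a unit quaternion [x, y, z, w].
In Python, from workcell import bot, hand, kinematics, get_obs, vision, hand_in gives the robot as it stands. The module is installed in compiled form; this text tells all that it offers. Calls block until the motion is done:
- bot.reach(position, orientation): joint-space move of the TCP to a pose.
- bot.servo_line(position, ori=None, velocity=0.15): straight line of the TCP; ori=None keeps the orientation; velocity is the mean speed in m/s.
- bot.goto_joints(angles): joint-space move.
- hand.move_gripper(opening, strength=None): finger opening in m; strength is the grip in N (None keeps the last); returns when the fingers have stopped.
- bot.dwell(seconds).
- kinematics.solve_ik(position, orientation): joint angles nearest the present ones, or None.
- get_obs(): the state.
- vision.read_camera(name): name is "scene" or "top" or "wrist"; returns a dict with "frame" (420x560x3 uint8, red, green, blue), "intrinsics" (3x3 intrinsics, pixels), "dist" ([k1, k2, p1, p2, k3] as OpenCV has them; the pictures are not rectified), "view" (4x4, takes a point from world to camera coordinates). Camera axes: x right, y down, z forward; pixel columns grow to the right and rows downward; lengths in m; the calibration is good to about 2 mm. A picture is of the moment at which its call begins. There is no depth.
A pose or a line that the arm cannot do raises bot.IKError and nothing moves.
- hand_in(): hands the job in, once; it reports no verdict.
The state is a dict: "time_s": time; "joint_pos": joint angles; "joint_vel": joint speeds; "joint_efforts": joint torques, N m; "position": TCP position; "orientation": TCP orientation; "wrist_force": force on the tool from outside, world axes, zero at the start; "ft_torque": the same for the moment, N m; "gripper_width": finger opening in m.
Only numpy, scipy, OpenCV 4.12 (cv2) and the standard library are available. Lean on these libraries where they do the work, as an engineer would, in place of code of your own. Each camera call takes 0.05 s, during which the arm holds its last target.

## Working session

There is one attempt and no reset: what is moved stays moved. The work goes in short steps, each a Python script; the robot and the scene stay as the last script left them, time stands still between calls to the robot, and variables do not carry over. Pictures are saved under pics/ and viewed, and the job is handed in when it is done.

```bash
mkdir -p pics; python3 - <<'E'
from workcell import bot, hand, kinematics, get_obs, vision
import cv2, numpy as np
for n in ["scene","top","wrist"]:
    d=vision.read_camera(n)
    cv2.imwrite(f"pics/{n}0.png",cv2.cvtColor(d["frame"],cv2.COLOR_RGB2BGR))
    print(n,np.round(d["intrinsics"],1).tolist(),d["dist"],np.round(d["view"],3).tolist())
o=get_obs();print(o)
E
```

```text
scene [[494.0, 0.0, 281.6], [0.0, 494.0, 213.7], [0.0, 0.0, 1.0]] [-0.06872575  0.          0.          0.          0.        ] [[0.538, 0.843, 0.014, -0.326], [0.728, -0.455, -0.513, -0.418], [-0.426, 0.286, -0.858, 1.624], [0.0, 0.0, 0.0, 1.0]]
top [[436.1, 0.0, 281.7], [0.0, 436.1, 213.2], [0.0, 0.0, 1.0]] [0.01685295 0.         0.         0.         0.        ] [[0.027, -1.0, 0.007, -0.03], [-0.991, -0.028, -0.129, 0.613], [0.129, -0.004, -0.992, 1.13], [0.0, 0.0, 0.0, 1.0]]
wrist [[319.4, 0.0, 282.5], [0.0, 319.4, 212.5], [0.0, 0.0, 1.0]] [-0.01161331  0.          0.          0.          0.        ] [[0.378, 0.926, -0.002, -0.625], [0.877, -0.357, 0.322, -0.043], [0.298, -0.124, -0.947, 0.38], [0.0, 0.0, 0.0, 1.0]]
{'time_s': 0.15, 'joint_pos': array([ 1.18057743e+00,  3.53509437e-01,  1.63397747e+00,  8.59715873e-06,
        1.15522371e+00, -2.40168964e-03]), 'joint_vel': array([ 5.29245163e-05, -1.33389052e-03, -1.87217877e-03,  5.01274279e-04,
        5.66619318e-04, -1.94421137e-03]), 'joint_efforts': array([ 2.23028452e-03, -6.05634928e+01, -3.42338812e+01,  2.17415532e-04,
        6.24955574e-03, -2.81242779e-05]), 'position': array([0.23621588, 0.57825023, 0.24771534]), 'orientation': array([ 0.69424136, -0.13633745,  0.1361778 , -0.69346711]), 'wrist_force': array([ 0.90252705,  1.06994157, -0.41403434]), 'ft_torque': array([-0.00346865,  0.01624077, -0.02018058]), 'gripper_width': 0.08541959207554274}
```

View pics/scene0.png

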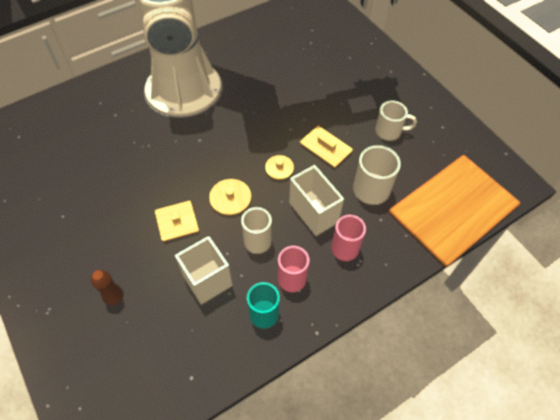

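View pics/top0.png

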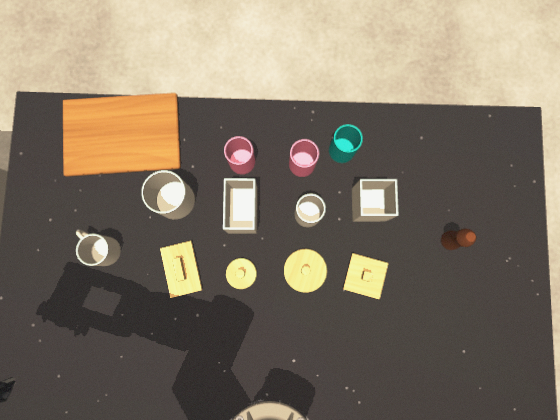

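View pics/wrist0.png

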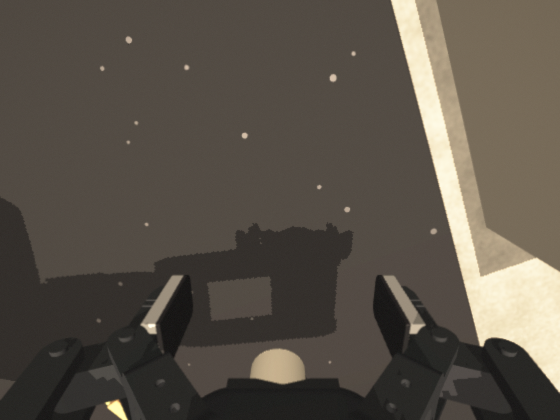

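Candidates in the top view: the small_canister is the white one at (310,209). Its look-alikes are pink at (238,155) and (304,158), and turquoise at (347,143). Other white round things are the large canister at (167,195) and the mug with a handle at (95,248). The lids are oblong at (180,269), small round (241,273), large round (305,270) and square (366,276). I'll check the choice in close crops.

```bash
python3 - <<'E'
import cv2
t=cv2.imread("pics/top0.png");s=cv2.imread("pics/scene0.png")
cv2.imwrite("pics/topcrop.png",cv2.resize(t[130:310,135:410],None,fx=2.9,fy=2.9,interpolation=cv2.INTER_CUBIC))
cv2.imwrite("pics/scenecrop.png",cv2.resize(s[110:340,145:420],None,fx=2.6,fy=2.6,interpolation=cv2.INTER_CUBIC))
from workcell import bot; print(bot.tcp_to_tips)
E
```

```text
0.017
```

View pics/topcrop.png

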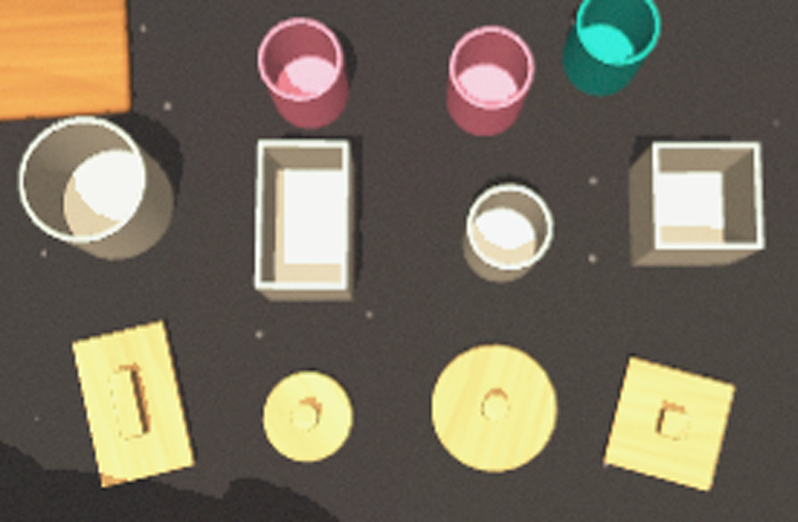

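View pics/scenecrop.png

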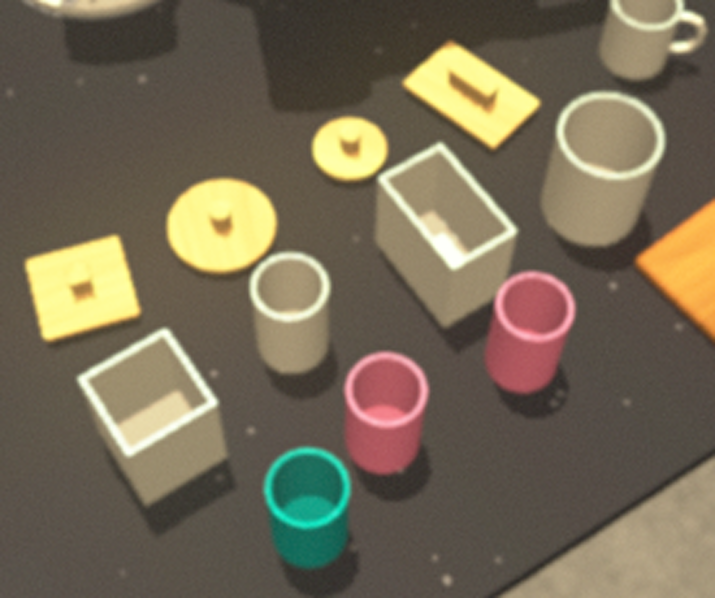

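```bash
cat > meas.py <<'E'
import cv2, numpy as np
from scipy.optimize import minimize
C={'small_canister':('r',74,115),'large_canister':('r',108,130),'square_canister':('b',92,92,125),'oblong_canister':('b',128,78,120)}
L={'small_lid':('r',82,'r',24),'large_lid':('r',116,'r',24),'square_lid':('b',100,100,'b',24,24),'oblong_lid':('b',136,86,'b',60,20)}
def ring(kind,dims,z):
    if kind=='r':
        a=np.linspace(0,2*np.pi,48,endpoint=False);p=np.c_[np.cos(a),np.sin(a)]*dims[0]/2
    else:
        p=np.array([[1,1],[-1,1],[-1,-1],[1,-1]])*np.array(dims)/2
    return np.c_[p,np.full(len(p),z)]/1000
def parts(name, z0=0):
    if name in C:
        m=C[name];k=m[0];d=m[1:-1];h=m[-1]
        return [np.r_[ring(k,d,0),ring(k,d,h)]]
    m=L[name];k=m[0]; n=1 if k=='r' else 2
    d=m[1:1+n];d2=m[2+n:]
    out=[np.r_[ring(k,d,10),ring(k,d,18)],np.r_[ring(k,d2,18),ring(k,d2,46)]]
    return [p+[0,0,z0] for p in out]
def proj(cam,P):
    V=cam['view'];r,_=cv2.Rodrigues(V[:3,:3])
    return cv2.projectPoints(np.asarray(P,float),r,V[:3,3].copy(),cam['intrinsics'],cam['dist'])[0][:,0]
S=8
def mask(cam,name,x,y,yaw,box,z0=0):
    c,s=np.cos(yaw),np.sin(yaw);R=np.array([[c,-s,0],[s,c,0],[0,0,1]])
    u0,v0,u1,v1=box
    m=np.zeros(((v1-v0)*S,(u1-u0)*S),np.uint8)
    for P in parts(name,z0):
        q=proj(cam,P@R.T+[x,y,0]);q=(q+0.5-[u0,v0])*S-0.5
        cv2.fillConvexPoly(m,cv2.convexHull((q*16).round().astype(np.int32)),255,shift=4)
    return cv2.resize(m,(u1-u0,v1-v0),interpolation=cv2.INTER_AREA)/255.
def unproj(cam,uv,z):
    n=cv2.undistortPoints(np.array([[uv]],float),cam['intrinsics'],cam['dist'])[0,0]
    V=cam['view'];R=V[:3,:3];c=-R.T@V[:3,3];d=R.T@np.r_[n,1]
    return (c+d*(z-c[2])/d[2])[:2]
def seg(frame,lid):
    hsv=cv2.cvtColor(frame,cv2.COLOR_RGB2HSV).astype(int);h,s,v=hsv[...,0],hsv[...,1],hsv[...,2]
    if lid: m=(v>110)&(s>75)&(h>15)&(h<40)
    else: m=(v>95)&(s<95)
    return m.astype(np.uint8)
def comp(m,uv,grow=False):
    m=cv2.morphologyEx(m,cv2.MORPH_OPEN,np.ones((2,2),np.uint8)) 
    cs,_=cv2.findContours(m,cv2.RETR_EXTERNAL,cv2.CHAIN_APPROX_NONE)
    best=max(cs,key=lambda c:(cv2.pointPolygonTest(c,tuple(map(float,uv)),False)>=0)*cv2.contourArea(c))
    o=np.zeros_like(m);cv2.drawContours(o,[best],-1,1,-1)
    return o,cv2.boundingRect(best)
def fit(name,obs,x0,z0=0):
    """obs: list of (cam, seed uv)"""
    lid=name in L; data=[]
    for cam,uv in obs:
        o,b=comp(seg(cam['frame'],lid),uv)
        box=(max(b[0]-12,0),max(b[1]-12,0),min(b[0]+b[2]+12,560),min(b[1]+b[3]+12,420))
        data.append((cam,box,o[box[1]:box[3],box[0]:box[2]].astype(float)))
    kind=(C.get(name) or L.get(name))[0]
    def cost(p):
        yaw=p[2]/0.05*1 if kind=='b' else 0
        return sum(np.abs(mask(cam,name,p[0],p[1],yaw,box,z0)-o).sum() for cam,box,o in data)
    best=None
    starts=[0] if kind=='r' else (np.linspace(-.7,.7,5) if name.startswith('sq') else np.linspace(-1.4,1.4,8))
    for a in starts:
        st=np.array([x0[0],x0[1],a*0.05])
        sim=np.array([st,st+[.008,0,0],st+[0,.008,0],st+[0,0,.01]])
        r=minimize(cost,st,method='Nelder-Mead',options=dict(initial_simplex=sim,xatol=1e-5,fatol=.05,maxiter=250))
        if best is None or r.fun<best.fun: best=r
    return best.x[0],best.x[1],best.x[2]/0.05,best.fun,sum(d[2].sum() for d in data)
E
cat > run1.py <<'E'
from workcell import vision
from meas import *
import json
T=vision.read_camera("top");Sc=vision.read_camera("scene")
seeds={'small_canister':((310,209),(256,230)),'large_canister':((167,195),(376,175)),'square_canister':((375,200),(206,270)),'oblong_canister':((240,205),(316,200)),
'small_lid':((241,273),(280,168)),'large_lid':((305,270),(230,197)),'square_lid':((366,276),(177,221)),'oblong_lid':((180,269),(326,146))}
out={}
for n,(a,b) in seeds.items():
    h=C[n][-1]/1000 if n in C else .018
    x0=unproj(T,a,h/2)
    rs=[fit(n,[(T,a)],x0),fit(n,[(Sc,b)],x0),fit(n,[(T,a),(Sc,b)],x0)]
    for r in rs: print(n,np.round(r,4))
    out[n]=rs[2][:3]
json.dump(out,open('poses.json','w'))
for nm,cam in (('top',T),('scene',Sc)):
    im=cv2.resize(cv2.cvtColor(cam['frame'],cv2.COLOR_RGB2BGR),None,fx=3,fy=3)
    for n,p in out.items():
        m=(mask(cam,n,*p,(0,0,560,420))*255).astype(np.uint8);m=cv2.resize(m,None,fx=3,fy=3)
        cs,_=cv2.findContours((m>127).astype(np.uint8),cv2.RETR_EXTERNAL,cv2.CHAIN_APPROX_NONE)
        cv2.drawContours(im,cs,-1,(255,0,255),1)
    im=im[420:920,420:1220] if nm=='top' else im[340:940,440:1240]
    cv2.imwrite(f'pics/fit_{nm}.png',im)
E
python3 run1.py
```

```text
small_canister [ 6.17600e-01 -8.83000e-02  9.98000e-02  4.45922e+01  8.45000e+02]
small_canister [ 6.22300000e-01 -8.76000000e-02  4.70000000e-03  1.18699569e+04
  1.30460000e+04]
small_canister [ 6.17600000e-01 -8.83000000e-02  9.91000000e-02  1.19161608e+04
  1.38910000e+04]
large_canister [6.46100e-01 2.81500e-01 1.61100e-01 5.61765e+01 1.99100e+03]
large_canister [6.528e-01 2.813e-01 6.070e-02 1.962e+02 2.273e+03]
large_canister [6.472000e-01 2.822000e-01 1.359000e-01 2.880275e+02 4.264000e+03]
square_canister [ 6.48300e-01 -2.58000e-01  3.17000e-02  8.08471e+01  1.92000e+03]
square_canister [ 6.44000000e-01 -2.53200000e-01  2.48800000e-01  1.06782902e+04
  1.30460000e+04]
square_canister [ 6.47300000e-01 -2.57500000e-01  6.31000000e-02  1.08358941e+04
  1.49660000e+04]
oblong_canister [6.23000e-01 9.33000e-02 3.43000e-02 6.34157e+01 1.88700e+03]
oblong_canister [ 6.28300000e-01  9.44000000e-02 -3.05670000e+00  1.05674863e+04
  1.30460000e+04]
oblong_canister [6.23700000e-01 9.35000000e-02 4.42000000e-02 1.06505451e+04
 1.49330000e+04]
small_lid [4.468000e-01 9.110000e-02 7.99000
[... 185 characters left out ...]
d [ 4.61400e-01 -8.32000e-02  8.83000e-02  4.54902e+01  1.52300e+03]
large_lid [ 4.690000e-01 -8.230000e-02  6.270000e-02  1.364275e+02  1.329000e+03]
large_lid [ 4.627000e-01 -8.310000e-02  8.240000e-02  2.361373e+02  2.852000e+03]
square_lid [ 4.51300e-01 -2.46100e-01 -2.40800e-01  4.71765e+01  1.46100e+03]
square_lid [ 4.58600e-01 -2.45900e-01  1.32910e+00  1.65698e+02  1.39300e+03]
square_lid [ 4.529000e-01 -2.464000e-01 -2.409000e-01  2.763137e+02  2.854000e+03]
oblong_lid [4.56600e-01 2.51000e-01 2.68100e-01 5.13725e+01 1.68700e+03]
oblong_lid [4.637000e-01 2.524000e-01 2.843000e-01 1.034157e+02 1.212000e+03]
oblong_lid [4.578000e-01 2.513000e-01 2.734000e-01 2.183294e+02 2.899000e+03]
```

View pics/fit_top.png

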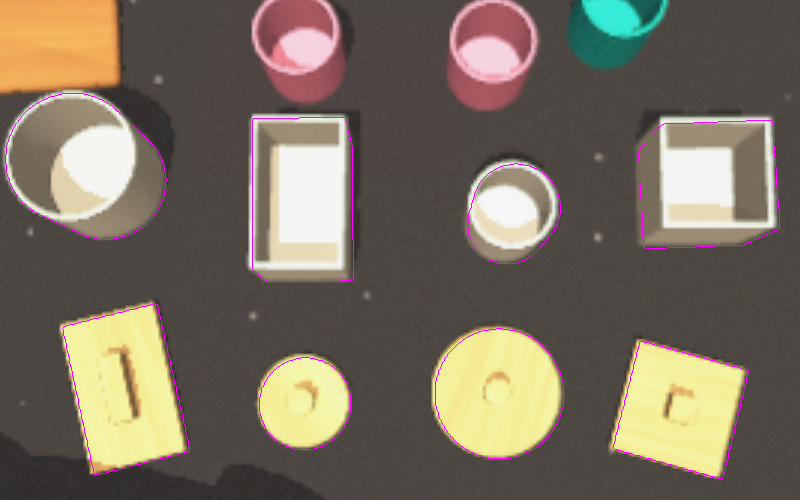

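View pics/fit_scene.png

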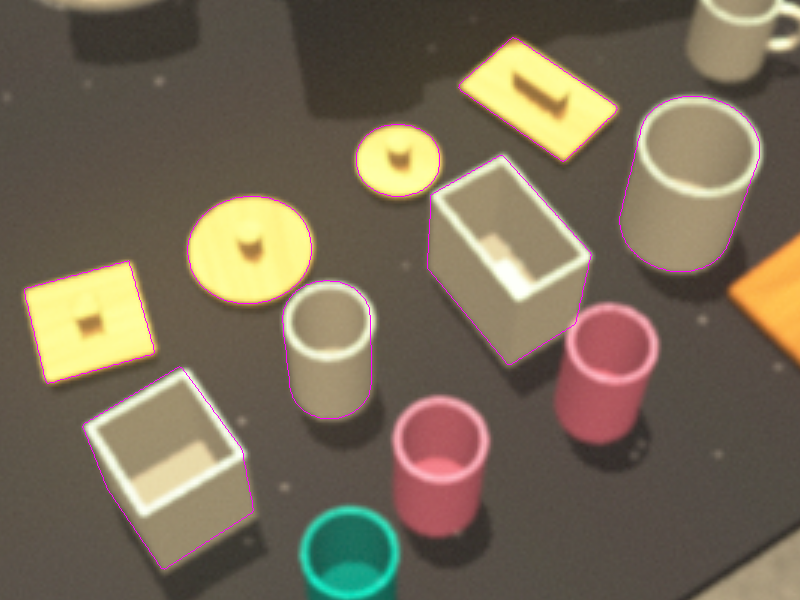

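```bash
cat > rb.py <<'E'
from workcell import bot, hand, kinematics, get_obs, vision, hand_in
import numpy as np, cv2, json
from scipy.spatial.transform import Rotation as Ro
def Q(a):
    z=np.array([np.cos(a),np.sin(a),0]);y=np.array([0,0,-1.]);x=np.cross(y,z)
    return Ro.from_matrix(np.c_[x,y,z]).as_quat()
def save(cam,fn): cv2.imwrite(fn,cv2.cvtColor(cam['frame'],cv2.COLOR_RGB2BGR))
E
python3 - <<'E'
from rb import *
o=get_obs();R=Ro.from_quat(o['orientation']).as_matrix();print(R.round(3))
d=vision.read_camera('wrist');V=d['view'];c=-V[:3,:3].T@V[:3,3];print(c, R.T@(c-o['position']), (R.T@V[:3,:3].T).round(3))
for a in np.arange(-180,180,30):
    for p in [(0.36,0,.32),(.45,.25,.04),(.45,-.25,.04),(.64,.28,.17),(.64,-.26,.17)]:
        j=kinematics.solve_ik(p,Q(np.radians(a)));print(a,p,None if j is None else np.round(j,2))
E
```

```text
[[ 0.926 -0.     0.378]
 [-0.378 -0.001  0.926]
 [-0.    -1.    -0.001]]
[0.16079274 0.61023636 0.37257054] [-0.08189437 -0.12461882  0.00083108] [[-0.     0.947  0.322]
 [ 0.001 -0.322  0.947]
 [ 1.     0.    -0.001]]
-180 (0.36, 0, 0.32) None
-180 (0.45, 0.25, 0.04) [ 0.5   0.49  2.01 -0.    0.64 -2.64]
-180 (0.45, -0.25, 0.04) [-0.51  0.49  2.01 -0.    0.64  2.63]
-180 (0.64, 0.28, 0.17) [ 0.41  0.54  1.53 -0.    1.08 -2.73]
-180 (0.64, -0.26, 0.17) [-0.39  0.53  1.55 -0.    1.07  2.75]
-150 (0.36, 0, 0.32) [-0.   -0.16  2.05 -0.    1.26  2.61]
-150 (0.45, 0.25, 0.04) None
-150 (0.45, -0.25, 0.04) [-0.51  0.49  2.01 -0.    0.64  2.11]
-150 (0.64, 0.28, 0.17) None
-150 (0.64, -0.26, 0.17) [-0.39  0.53  1.55 -0.    1.07  2.23]
-120 (0.36, 0, 0.32) [-0.   -0.16  2.05  0.    1.26  2.09]
-120 (0.45, 0.25, 0.04) [ 0.5   0.49  2.01 -0.    0.64  2.6 ]
-120 (0.45, -0.25, 0.04) [-0.51  0.49  2.01 -0.    0.64  1.58]
-120 (0.64, 0.28, 0.17) [ 0.41  0.54  1.53 -0.    1.08  2.5 ]
-120 (0.64, -0.26, 0.17) [-0.39  0.53  1.55 -0.    1.07  1.71]
-90 (0.36, 0, 0.32) [-0.   -0.16  2.05 -0.    1.26  1
[... 1924 characters left out ...]
.08]
90 (0.64, 0.28, 0.17) [ 0.41  0.54  1.53 -0.    1.08 -1.16]
90 (0.64, -0.26, 0.17) [-0.39  0.53  1.55 -0.    1.07 -1.96]
120 (0.36, 0, 0.32) [-0.   -0.16  2.05 -0.    1.26 -2.1 ]
120 (0.45, 0.25, 0.04) [ 0.5   0.49  2.01 -0.    0.64 -1.59]
120 (0.45, -0.25, 0.04) [-0.51  0.49  2.01 -0.    0.64 -2.6 ]
120 (0.64, 0.28, 0.17) [ 0.41  0.54  1.53 -0.    1.08 -1.68]
120 (0.64, -0.26, 0.17) [-0.39  0.53  1.55 -0.    1.07 -2.48]
150 (0.36, 0, 0.32) [-0.   -0.16  2.05 -0.    1.26 -2.62]
150 (0.45, 0.25, 0.04) [ 0.5   0.49  2.01 -0.    0.64 -2.11]
150 (0.45, -0.25, 0.04) None
150 (0.64, 0.28, 0.17) [ 0.41  0.54  1.53 -0.    1.08 -2.21]
150 (0.64, -0.26, 0.17) [-0.39  0.53  1.55 -0.    1.07 -3.01]
```

```bash
python3 - <<'E'
from rb import *
import pickle
for i,y in enumerate((0.17,-0.17)):
    bot.reach([0.40,y,0.30],Q(np.pi/2)); bot.dwell(0.3)
    d=vision.read_camera('wrist'); d=dict(d); pickle.dump({k:np.array(v) for k,v in d.items()},open(f'w{i}.pkl','wb')); save(d,f'pics/w{i}.png')
    print(get_obs()['time_s'],get_obs()['position'],get_obs()['wrist_force'])
E
```

```text
2.275 [0.39994497 0.17030624 0.29989882] [ 0.43679414  0.27233141 -0.22929723]
3.9083 [ 0.40020435 -0.16951691  0.29999473] [ 0.45703159 -0.22734175  1.00690119]
```

View pics/w0.png

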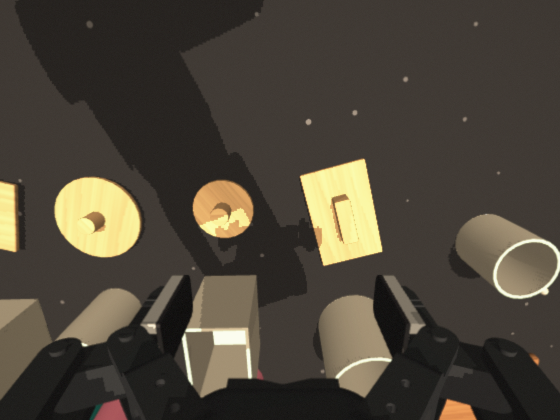

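View pics/w1.png

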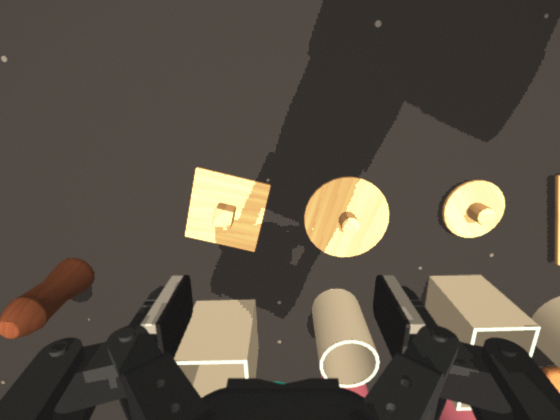

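```bash
sed -i 's/m=(v>110)&(s>75)&(h>15)&(h<40)/m=(v>70)\&(s>75)\&(h>8)\&(h<40)/; s/else: m=(v>95)&(s<95)/else: m=(v>VT)\&(s<95)/; s/^S=8/S=8;VT=95/' meas.py
cat > run2.py <<'E'
from meas import *
import json,pickle,sys
W=[pickle.load(open(f'w{i}.pkl','rb')) for i in range(2)]
P=json.load(open('poses.json'))
for i,n in [(0,'oblong_lid'),(0,'small_lid'),(0,'large_lid'),(1,'square_lid'),(1,'large_lid'),(1,'small_lid')]:
    uv=proj(W[i],[[*P[n][:2],.018]])[0]
    print(i,n,uv.round(),np.round(fit(n,[(W[i],uv)],P[n]),4),np.round(P[n],4))
E
python3 run2.py
```

```text
0 oblong_lid [343. 214.] [4.617000e-01 2.531000e-01 2.705000e-01 1.521451e+02 6.330000e+03] [0.4578 0.2513 0.2734]
0 small_lid [223. 207.] [ 4.5470e-01  9.1100e-02 -6.0000e-02  5.8549e+01  2.8840e+03] [0.4489 0.0905 0.0771]
0 large_lid [ 96. 217.] [ 4.67500e-01 -8.15000e-02 -4.76000e-02  9.17176e+01  5.63000e+03] [ 0.4627 -0.0831  0.0824]
1 square_lid [225. 210.] [ 4.8020000e-01 -1.8060000e-01 -4.7540000e-01  2.2577216e+03
  2.2470000e+03] [ 0.4529 -0.2464 -0.2409]
1 large_lid [346. 217.] [ 4.6700000e-01 -8.1900000e-02  1.3100000e-02  2.1449216e+03
  2.6230000e+03] [ 0.4627 -0.0831  0.0824]
1 small_lid [476. 207.] [3.743e-01 1.198e-01 2.667e-01 3.440e+02 3.440e+02] [0.4489 0.0905 0.0771]
```

```bash
python3 - <<'E'
from rb import *
import pickle
for i,y in ((2,-0.17),(3,0.19)):
    bot.reach([0.58,y,0.36],Q(np.pi/2)); bot.dwell(0.3)
    d=vision.read_camera('wrist'); pickle.dump({k:np.array(v) for k,v in d.items()},open(f'w{i}.pkl','wb')); save(d,f'pics/w{i}.png')
    print(get_obs()['time_s'],get_obs()['position'])
from meas import *
a=cv2.imread('pics/w1.png');h=cv2.cvtColor(a,cv2.COLOR_BGR2HSV);print(h[180,220],h[235,230],h[200,370],h[210,345],h[190,330],h[205,460],h[100,200],h[130,380])
E
python3 -c "
import cv2,numpy as np
cv2.imwrite('pics/w23.png',np.vstack([cv2.imread(f'pics/w{i}.png')[:300] for i in (2,3)]))"
```

```text
5.0417 [ 0.57938069 -0.17015896  0.3602269 ]
6.7417 [0.58018915 0.18940884 0.36002105]
[ 29  58 255] [ 19 122 248] [ 29  66 255] [ 21 121 247] [ 19 125 246] [ 30  48 255] [14 47 82] [19 38 53]
```

View pics/w23.png

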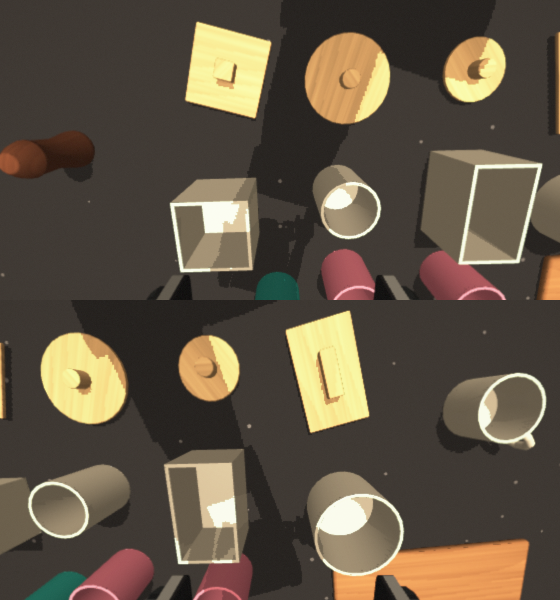

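```bash
sed -i 's/m=(v>70)&(s>75)&(h>8)&(h<40)/m=((v>70)\&(s>75)\&(h>8)\&(h<40))|((v>150)\&(s>25)\&(h>8)\&(h<40))/' meas.py
cat > run3.py <<'E'
from meas import *
import json,pickle,sys
W=[pickle.load(open(f'w{i}.pkl','rb')) for i in range(4)]
P=json.load(open('poses.json'));out={}
for i,n in [(0,'oblong_lid'),(3,'oblong_lid'),(0,'small_lid'),(1,'small_lid'),(2,'small_lid'),(3,'small_lid'),(0,'large_lid'),(1,'large_lid'),(2,'large_lid'),(3,'large_lid'),(1,'square_lid'),(2,'square_lid'),
  (2,'small_canister'),(3,'small_canister'),(2,'square_canister'),(2,'oblong_canister'),(3,'oblong_canister'),(3,'large_canister')]:
    z=.018 if n in L else C[n][-1]/2000
    uv=proj(W[i],[[*P[n][:2],z]])[0]
    r=fit(n,[(W[i],uv)],P[n]); print(i,n,uv.round(),np.round(r[:3],4),int(r[3]),int(r[4]))
    out.setdefault(n,[]).append((i,)+tuple(r))
json.dump(out,open('wposes.json','w'))
for k in (2,3):
    im=cv2.cvtColor(cv2.resize(W[k]['frame'],None,fx=2,fy=2),cv2.COLOR_RGB2BGR)
    for n,rs in out.items():
        for r in rs:
            if r[0]!=k: continue
            m=(mask(W[k],n,*r[1:4],(0,0,560,420))*255).astype(np.uint8);m=cv2.resize(m,None,fx=2,fy=2)
            cs,_=cv2.findContours((m>127).astype(np.uint8),cv2.RETR_EXTERNAL,cv2.CHAIN_APPROX_NONE)
            cv2.drawContours(im,cs,-1,(255,0,255),1)
    cv2.imwrite(f'pics/fitw{k}.png',im[:600,300:1100] if k==2 else im[:600,50:850])
E
python3 run3.py
```

```text
0 oblong_lid [343. 214.] [0.4617 0.2531 0.2705] 152 6330
3 oblong_lid [329.  72.] [0.4616 0.2531 0.2686] 192 7220
0 small_lid [223. 207.] [ 0.4547  0.0911 -0.06  ] 58 2884
1 small_lid [476. 207.] [0.4543 0.0909 0.0626] 65 2984
2 small_lid [477.  66.] [0.4544 0.0914 0.0138] 70 3316
3 small_lid [209.  65.] [0.4544 0.0911 0.0174] 90 3304
0 large_lid [ 96. 217.] [ 0.4675 -0.0815 -0.0476] 91 5630
1 large_lid [346. 217.] [ 0.4672 -0.0811 -0.0562] 91 5599
2 large_lid [347.  77.] [ 0.4673 -0.0812 -0.0717] 115 6312
3 large_lid [82. 77.] [ 0.4673 -0.0818 -0.0313] 106 6335
1 square_lid [225. 210.] [ 0.457  -0.2443 -0.2428] 138 5496
2 square_lid [226.  69.] [ 0.4567 -0.2442 -0.2418] 211 6248
2 small_canister [341. 195.] [ 0.6233 -0.0854 -0.1086] 68 3754
3 small_canister [ 83. 195.] [ 0.6232 -0.0881  0.0246] 2220 7360
2 square_canister [220. 217.] [ 0.6539 -0.2557  0.0334] 99 7463
2 oblong_canister [472. 200.] [0.6281 0.0951 0.0248] 1450 12653
3 oblong_canister [213. 199.] [0.6285 0.0936 0.0209] 105 8396
3 large_canister [349. 216.] [ 0.6509  0.2824 -0.0325] 108 7628
```

```bash
cat >> rb.py <<'E'
WP=json.load(open('wposes.json'))
def pose(n):
    r=np.array([x for x in WP[n] if x[4]<0.06*x[5]])
    return r[:,1:4].mean(0)
HC={'small':.105,'large':.120,'square':.115,'oblong':.110}
GZ=.040
def pick(k):
    x,y,w=pose(k+'_lid'); a=np.pi/2+(w if k in('square','oblong') else 0)
    if k in ('small','large'): a=np.pi/2
    bot.reach([x,y,.14],Q(a)); hand.move_gripper(.060,40)
    bot.servo_line([x,y,GZ],velocity=.08)
    print('at grasp',get_obs()['position'].round(4),get_obs()['wrist_force'].round(2))
    hand.move_gripper(0.0,40)
    print('width',get_obs()['gripper_width'],get_obs()['wrist_force'].round(2))
    bot.servo_line([x,y,.26],velocity=.15)
    o=get_obs();print('lift',o['gripper_width'],o['wrist_force'].round(2),o['time_s'])
def over(k):
    x,y,w=pose(k+'_canister'); a=np.pi/2+(w if k in('square','oblong') else 0)
    bot.reach([x,y,.26],Q(a))
def place(k,dx=0,dy=0):
    x,y,w=pose(k+'_canister'); zt=HC[k]+GZ+.001
    bot.servo_line([x+dx,y+dy,zt+.02],velocity=.12)
    bot.servo_line([x+dx,y+dy,zt],velocity=.03)
    bot.dwell(.2);o=get_obs();print('down',o['position'].round(4),o['wrist_force'].round(2))
    hand.move_gripper(.060,40)
    bot.servo_line([x+dx,y+dy,.27],velocity=.15)
    o=get_obs();print('up',o['wrist_force'].round(2),o['time_s'])
E
python3 - <<'E'
from rb import *
for n in WP: print(n,pose(n).round(4))
pick('oblong'); over('oblong'); bot.dwell(.2)
import pickle
d=vision.read_camera('wrist');save(d,'pics/c_obl.png');pickle.dump({k:np.array(v) for k,v in d.items()},open(f'c_obl.pkl','wb'))
print(get_obs()['position'],get_obs()['wrist_force'])
E
```

```text
oblong_lid [0.4617 0.2531 0.2695]
small_lid [0.4544 0.0911 0.0085]
large_lid [ 0.4673 -0.0814 -0.0517]
square_lid [ 0.4568 -0.2442 -0.2423]
small_canister [ 0.6233 -0.0854 -0.1086]
square_canister [ 0.6539 -0.2557  0.0334]
oblong_canister [0.6285 0.0936 0.0209]
large_canister [ 0.6509  0.2824 -0.0325]
at grasp [0.462  0.2533 0.0405] [-0.42 -0.65 -0.27]
width 0.019479264897214868 [-1.35 -0.99  5.54]
lift 0.01916922052075336 [-1.33 -0.46 -2.04] 11.5833
[0.62792531 0.09487382 0.26029544] [-0.49731761  0.083178   -0.12178004]
```

View pics/c_obl.png

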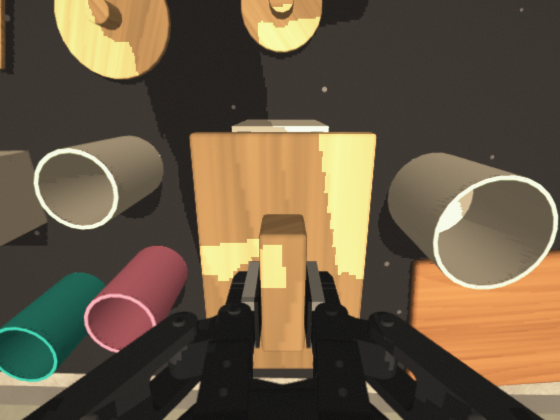

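View pics/fitw3.png

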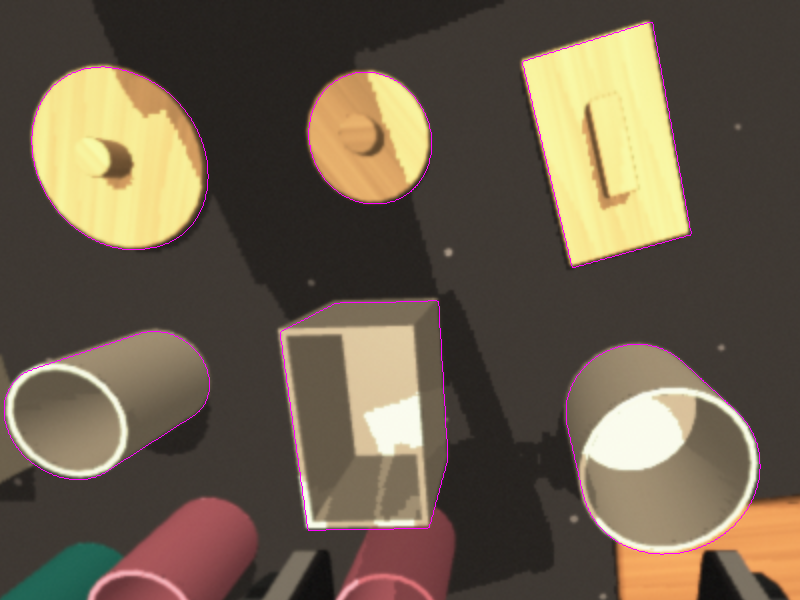

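The overlays match to within a pixel. In the carry picture the oblong lid is level and square, with its bar centred between the pads at (283,290). I'll place it.

```bash
python3 - <<'E'
from rb import *
place('oblong')
pick('small')
d=vision.read_camera('scene');save(d,'pics/s1.png')
d=vision.read_camera('wrist');save(d,'pics/c_sm.png')
i=cv2.imread('pics/s1.png')[90:300,130:440];cv2.imwrite('pics/s1c.png',cv2.resize(i,None,fx=2.5,fy=2.5))
E
```

```text
down [0.6286 0.0936 0.1511] [-0.45  1.03 -1.6 ]
up [0.02 0.42 0.44] 16.0667
at grasp [0.4548 0.0912 0.0404] [-1.    0.59 -0.11]
width 0.022682645540234362 [-1.42 -0.45  5.73]
lift 0.022429743035721164 [-0.59  0.26 -1.3 ] 20.5917
```

View pics/s1c.png

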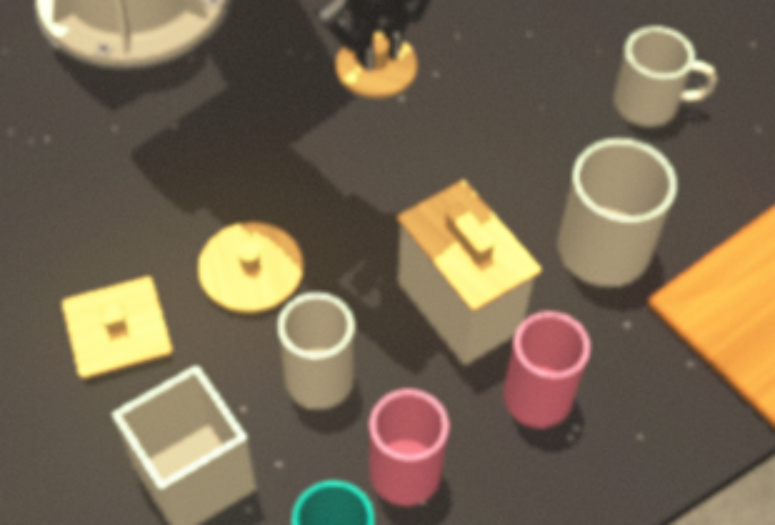

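View pics/c_sm.png

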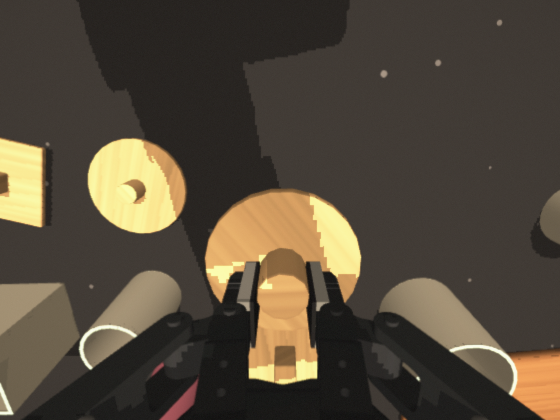

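The oblong lid is seated square on its canister at crop (470,240). The small lid is held level, centred at (283,260). I'll carry on with the small, large and square lids.

```bash
python3 - <<'E'
from rb import *
over('small');place('small')
pick('large');d=vision.read_camera('wrist');save(d,'pics/c_lg.png')
i=d['frame'];print(get_obs()['time_s'])
E
```

```text
down [ 0.6233 -0.0855  0.146 ] [ 0.11  0.23 -0.62]
up [-0.7  -0.44  0.6 ] 25.0333
at grasp [ 0.4677 -0.0815  0.0404] [-0.37  0.56  0.17]
width 0.022451341598213433 [-1.58  0.27  5.13]
lift 0.022445966979761724 [ 0.69  0.64 -1.1 ] 29.5167
29.5667
```

View pics/c_lg.png

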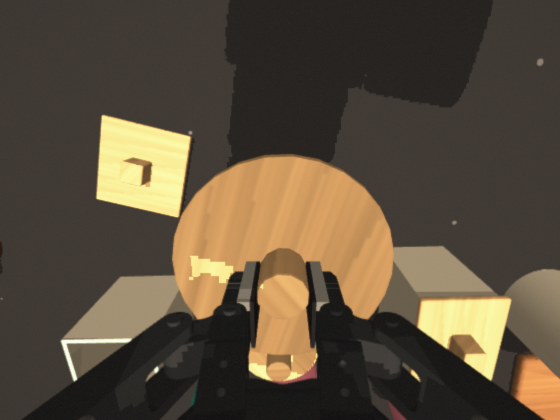

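The large lid is level in the grip (rim about (173–392, 155)), and the small one sits on its canister beyond it at (280,365).

```bash
python3 - <<'E'
from rb import *
over('large');place('large')
pick('square');d=vision.read_camera('wrist');save(d,'pics/c_sq.png')
over('square');place('square')
import pickle
bot.reach([0.42,-0.30,0.33],Q(np.pi/2))
bot.reach([0.58,-0.17,0.38],Q(np.pi/2)); bot.dwell(.3)
for i,y in ((4,-0.17),(5,0.19)):
    bot.reach([0.56,y,0.38],Q(np.pi/2)); bot.dwell(0.3)
    d=vision.read_camera('wrist'); pickle.dump({k:np.array(v) for k,v in d.items()},open(f'w{i}.pkl','wb')); save(d,f'pics/w{i}.png')
bot.reach([0.30,0.45,0.33],Q(np.pi/2))
d=vision.read_camera('top');save(d,'pics/top_end.png')
d=vision.read_camera('scene');save(d,'pics/scene_end.png')
print(get_obs()['time_s'])
cv2.imwrite('pics/w45.png',np.vstack([cv2.imread(f'pics/w{i}.png')[:300] for i in (4,5)]))
E
```

```text
down [0.6509 0.2825 0.161 ] [ 0.48 -0.45 -0.92]
up [-0.08  0.59 -0.97] 34.225
at grasp [ 0.4572 -0.2444  0.0405] [-0.23  0.01 -0.78]
width 0.023517189060350562 [-1.2   0.21  6.25]
lift 0.022809831593384365 [-0.57  0.4  -2.07] 39.9417
down [ 0.654  -0.2557  0.156 ] [-0.16 -0.26 -2.35]
up [-0.92  0.04 -0.47] 44.0167
49.925
```

View pics/w45.png

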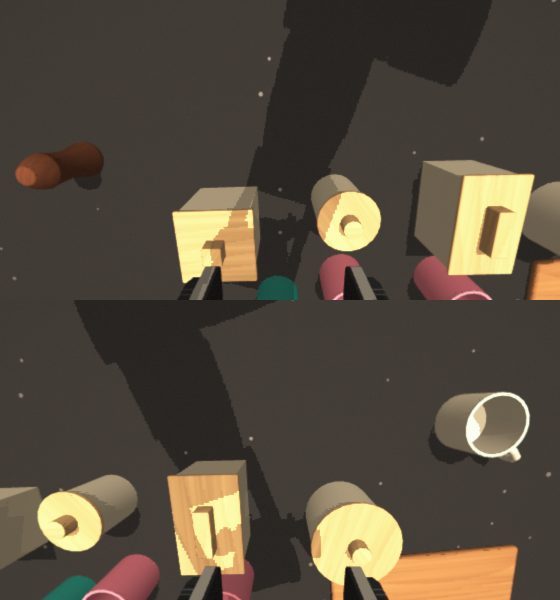

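View pics/scene_end.png

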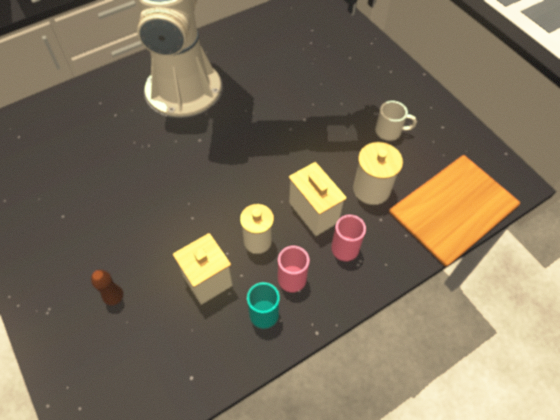

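```bash
python3 - <<'E'
from meas import *
import pickle,json
from rb import pose,HC
W={i:pickle.load(open(f'w{i}.pkl','rb')) for i in (4,5)}
for i,k in ((4,'small'),(4,'square'),(5,'oblong'),(5,'large'),(4,'oblong'),(5,'small')):
    p=pose(k+'_canister');uv=proj(W[i],[[p[0],p[1],HC[k]+.018]])[0]
    r=fit(k+'_lid',[(W[i],uv)],p,HC[k]);print(i,k,'lid',np.round(r[:3],4),int(r[3]),int(r[4]),'can',p.round(4))
E
```

```text
4 small lid [ 0.6229 -0.0842  0.072 ] 318 3453 can [ 0.6233 -0.0854 -0.1086]
4 square lid [ 0.6469 -0.2541  1.5834] 1378 6565 can [ 0.6539 -0.2557  0.0334]
5 oblong lid [0.6278 0.0951 0.0217] 277 6960 can [0.6285 0.0936 0.0209]
5 large lid [0.6495 0.2837 0.0963] 16176 21557 can [ 0.6509  0.2824 -0.0325]
4 oblong lid [0.6272 0.0947 0.0197] 817 7947 can [0.6285 0.0936 0.0209]
5 small lid [ 0.6229 -0.0843  0.0677] 806 4007 can [ 0.6233 -0.0854 -0.1086]
```

```bash
python3 - <<'E'
from meas import *
import pickle
from rb import pose,HC
ims=[]
for i in (4,5):
    W=pickle.load(open(f'w{i}.pkl','rb'))
    im=cv2.cvtColor(cv2.resize(W['frame'],None,fx=3,fy=3,interpolation=cv2.INTER_CUBIC),cv2.COLOR_RGB2BGR)
    for k in HC:
        p=pose(k+'_canister')
        if k in('small','large'): p[2]=0
        for n,z0 in ((k+'_lid',HC[k]),(k+'_canister',0)):
            m=(mask(W,n,*p,(0,0,560,420),z0)*255).astype(np.uint8);m=cv2.resize(m,None,fx=3,fy=3)
            cs,_=cv2.findContours((m>127).astype(np.uint8),cv2.RETR_EXTERNAL,cv2.CHAIN_APPROX_NONE)
            cv2.drawContours(im,cs,-1,(255,0,255) if z0 else (255,160,0),1)
    ims.append(im[480:880,480:1180] if i==4 else im[440:880,480:1230])
for j,im in enumerate(ims): cv2.imwrite(f'pics/chk{j}.png',im)
a=cv2.imread('pics/scene0.png').astype(int);b=cv2.imread('pics/scene_end.png').astype(int)
d=np.abs(a-b).max(2).clip(0,255).astype(np.uint8)
cv2.imwrite('pics/diff.png',cv2.convertScaleAbs(d,alpha=2))
E
```

```text
(no output)
```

View pics/chk0.png

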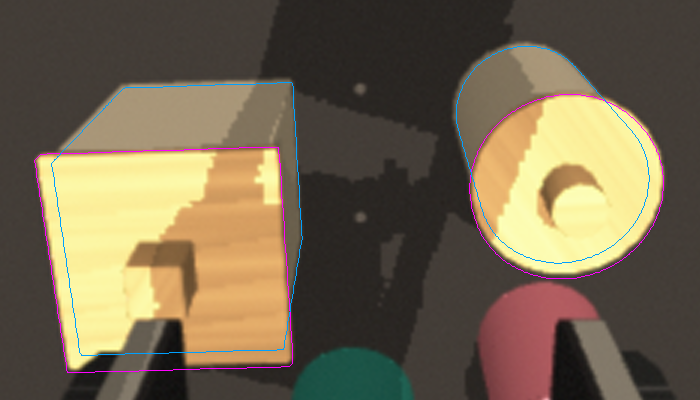

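View pics/chk1.png

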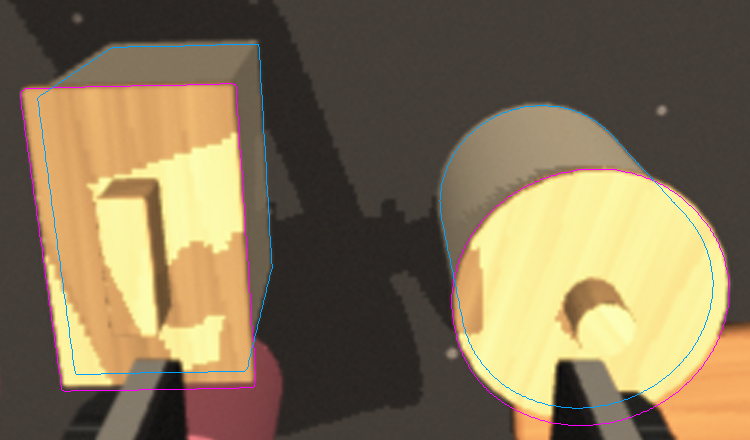

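View pics/diff.png

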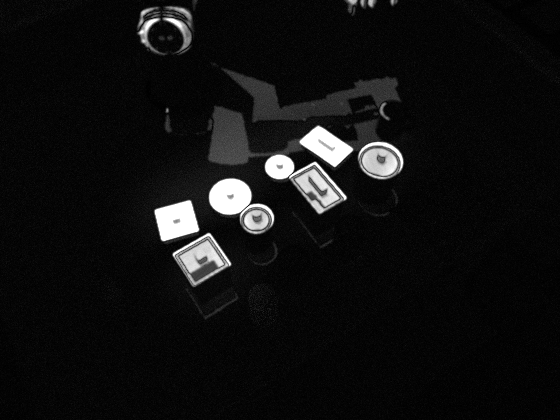

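All four lids lie on their predicted seated outlines. The canister bases match their earlier outlines, and the difference image shows no change at the mug or mill apart from shadow. Handing in.

```bash
python3 -c "
from workcell import hand_in,get_obs
print(get_obs()['time_s'],get_obs()['wrist_force']);hand_in()"
```

```text
49.925 [ 0.24242564 -0.18295061 -0.26929957]
the job is handed in; nothing more can be done
```

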